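# Hold a socket adapter flush on the sloped end of a prosthetic socket

### The arm

A 6-joint arm with a two-finger parallel gripper is mounted at the origin on the work surface. World frame = base frame: x ahead of the robot, y to its left, z up, the work surface at z = 0. Lengths are in m, angles in rad, forces in N, time in s.
With the tool pointing down it reaches from about 0.4 to 0.825 m from the base axis. Payload 7 kg.
Tool frame: the origin (TCP) lies at the very end of the fingers, on their centre line; the grasp point (between the pads) lies 19 mm behind it; z points along the fingers, y is the line along which they close (so a half turn about z gives the same grasp; the last joint's range is limited). The gripper opens to 88 mm and grips with 3 to 60 N. Pads are 19 mm wide; open, the fingers measure 130 mm over their backs; the gripper's body (78 mm by 193 mm) begins 47 mm behind the grasp point.
Start: joints at [-0.843, 0.359, 0.012, 0, -1.224, -0.288], TCP at [0.287, -0.611, 0.196] pointing down, gripper open.
Joint ranges: [-3.07, 3.07], [-1.43, 2.12], [-1.02, 1.25], [-3.03, 1.67], [-3.05, -0], [-3.03, 3.03]. Speed limits (rad/s): [2.39, 2.39, 3.01, 3.14, 3.14, 3.14].

### API

Orientations are given as [roll, pitch, yaw] about the fixed x, y, z axes, in that order (R = Rz(yaw) Ry(pitch) Rx(roll)).
In Python, from station import arm gives the robot as it stands.
- The arm moves only by the tool step_arm, never from a script. Its argument "rows" is a list of rows, each a list of 5 numbers: the shift along the world's x, y, z in m, then the turn about the world's z in rad, then the finger opening in m, from 0 to 0.0876. In form: [[x, y, z, spin, gripper], ...]. A call has 1 to 20 rows; each row is the pose to reach, as a shift and turn from the pose commanded when the call began; what a row does not reach only later rows make up. A row lasts 1/10 s, in which the tool goes at most 50 mm and 8.59 degrees, less where a joint would pass 70% of its speed; a pose out of reach is approached as far as the arm can. A call with a gripper value outside its range is refused whole. The fingers move at their own pace and stop on an object; "newtons" is the grip in N (left out, the last holds). Time passes only in rows, so rows that repeat a pose let the fingers close. It gives the time, the measured TCP pose, the force, the opening and the grip force at its end, in the units of the state.
- arm.get_state(): the state, without advancing time (a new reading comes with each control period).
- arm.grab_frame(name): name is "scene" or "top"; returns a dict with "color" (384x512x3 uint8, blue, green, red), "vfov" (degrees; the focal length in pixels is half the picture's height over the tangent of half this angle, whatever the lens; pixels are square), "cx", "cy" (the principal point, pixels), "rvec" (rotation vector, rad) and "tvec" (3), from world to camera coordinates, as OpenCV has them. Camera axes: x right, y down, z forward; pixel columns grow to the right and rows downward; lengths in m; the calibration is good to about 2 mm. A picture is of the moment at which its call begins. There is no depth.
- arm.job_done(): hands the job in; it is judged then, once.
The state is a dict: "t": time; "q": joint angles; "qd": joint speeds; "joint_efforts": joint torques, N m; "eef_pos": TCP position; "ee_rot": TCP orientation; "force": force on the tool from outside, world axes, zero at the start; "moment": the same for the moment, N m; "width": finger opening in m; "gripper_force": force on a finger pad.
Only numpy, scipy, OpenCV 4.12 (cv2) and the standard library are available. Lean on these libraries where they do the work, as an engineer would, in place of code of your own. Each camera call takes 0.05 s, during which the arm holds its last target. There are 200 camera calls.

### The job

Pick up the rectangular aluminium adapter by its square stub, tilt it to the slope of the plywood block on the end of the clamped white socket, and press its plate flush onto that face, centred and with long sides along long sides, until the sprung block has sunk about half way of its 12 mm travel. Finish while holding it there, gripped and pressed, as if the glue were setting: do not let go. Do not press hard enough to knock the socket out of its tilt, and leave the other things on the bench where they are.

Things in the scene. Friction and masses are not known exactly. Their poses are not given: they have to be found in the camera images.
- adapter: the aluminium socket adapter to be held: a rectangular plate 54 mm (its x) by 80 mm (its y) and 6 mm thick, with a square stub 30 x 30 mm, 50 mm tall, standing in the middle of it (sides parallel to the plate's; 56 mm high in all); 0.14 to 0.26 kg. Starts flat on the bench, stub up. Origin: centre of the plate's flat underside; z points up the stub. A half turn about z makes no difference
- face (a point): centre of the flat top face of the plywood seat block, 58 mm (x) by 84 mm (y) and 18 mm thick, on the end of the white socket in the jig. z points straight out of the face: up, but leaning 0.15 to 0.5 rad off vertical towards the jig's -x side (roughly to the robot). x runs along its short sides, y (level) along its long ones. The slope differs each time and stays locked; height 0.20 to 0.23 m
- jig: teal bonding jig bolted to the bench: base 150 mm (x) by 170 mm (y), 12 mm thick, two upright cheeks 140 mm high at y = +-74 mm, and between them the white upturned socket, tilted about a stiff pivot along y, 120 mm up, with the plywood seat block on its upper end. Origin: centre of the base's underside, z up. It may stand on either side of the bench
- seat (a joint): how far the plywood seat block is pressed in along its own normal, in m: 0 is fully out, 0.012 is the stop. A spring pushes it out: it starts to move at about 2 to 3 N and then takes about 1.5 N more for each mm (about 10 N half way). The adapter's own weight sinks it 2 mm at most
- shoulder (a point): tip of the white socket, under the seat block, 35 mm behind the face when the block is fully out; it does not move when the block is pressed, only if the socket is knocked out of its tilt or the jig is shifted. The socket's pivot is very stiff and the jig is bolted down
- round_adapter: bystander: round aluminium adapter: disc 68 mm across and 6 mm thick with a round stub 28 mm across on it, 40 mm high in all. Not the one to use. Origin: centre of its underside
- screwdriver: bystander: black-handled screwdriver, 200 mm, lying on the bench. Origin: centre of its underside
- hammer: bystander: wooden-handled hammer, 270 mm, lying at the back of the bench
- bottle: bystander: blue bottle, 60 mm across, 150 mm high, standing
- pot: bystander: white plastic mixing cup, 84 mm across at the rim, 85 mm high, standing
- tape: bystander: grey roll of tape lying flat, 90 mm across, 25 mm high
- tube: bystander: steel tube with round ends, 30 mm across, 190 mm long, lying on the bench
Things that resemble listed ones, but are neither listed nor needed, are in the scene too. Leave any green, pink or purple look-alike of the adapter alone.

How it is judged:
On the way:
1. the adapter is lifted off the bench in the gripper (height (world z) of adapter above 0.05 m and contact force between the fingers and adapter above 1 N and value of joint seat below 0.002 m), for 0.2 s.
At the end, for the whole second after the job is handed in: the adapter is still gripped and at rest, its plate flush on the seat face (within 0.06 rad and 3 mm), centred within 8 mm along each side, long sides parallel within 0.15 rad, the seat block pressed in 3 to 10 mm with more than 3 N between plate and block (angle between the z axis of adapter and the z axis of face, either way round below 0.06 rad and angle between the y axis of adapter and the y axis of face, either way round below 0.15 rad and x of adapter in the frame of face between -0.008 and 0.008 m and y of adapter in the frame of face between -0.008 and 0.008 m and z of adapter in the frame of face between -0.003 and 0.003 m and value of joint seat between 0.003 and 0.01 m and contact force between the fingers and adapter above 1 N and contact force between adapter and jig above 3 N and linear speed of adapter below 0.01 m/s); the arm keeps its last pose, push and grip.
It fails at once if the socket or jig is knocked out of place (over 5 mm) (distance of shoulder from where it was at the start of the episode above 0.005 m).
It fails at once if another thing on the bench is moved by more than 30 mm (distance of any of round_adapter, screwdriver, hammer, bottle, pot, tape, tube from where it was at the start of the episode above 0.03 m).
It also fails if it takes over 38 s, if anything falls off the work surface, if the arm or the gripper's body presses on something with over 40 N, if the wrist force passes 120 N, or if a joint passes its speed limit or range.

## Working session

There is one attempt and no reset: what is moved stays moved. The work goes in short steps, Python scripts to look and compute and a tool call to move; the robot and the scene stay as the last step left them, time stands still between calls to the robot, and variables do not carry over. Pictures are saved under pics/ and viewed, at most 10 in all, crops included, and the job is handed in when it is done.

Besides the shell and the picture viewer there is one more tool, called as a command line: name --pt "numbers of a row" for each row, then --argument value for the rest. step_arm: Moves the arm, as the interface text tells. Its arguments: {"type":"object","properties":{"rows":{"type":"array"},"newtons":{"type":"number"}},"required":["rows"]}

```bash
mkdir -p pics; ls
python3 - <<'E'
from station import arm
import cv2,pickle
F={n:arm.grab_frame(n) for n in("scene","top")}
pickle.dump(F,open("f0.pkl","wb"))
for n in F:
    cv2.imwrite(f"pics/{n}0.png",cv2.resize(F[n]["color"],(800,600),interpolation=cv2.INTER_CUBIC))
    print({k:v for k,v in F[n].items() if k!="color"})
print(arm.get_state())
E
```

```text
pics
{'vfov': 47.919347340280154, 'cx': 256.97299214487055, 'cy': 194.74187667480783, 'rvec': array([ 1.97482509,  1.38362815, -0.59591219]), 'tvec': array([-0.16671834, -0.2391522 ,  1.87364468])}
{'vfov': 43.94964564879302, 'cx': 253.9751336184772, 'cy': 191.16286084308715, 'rvec': array([ 2.16266305, -2.19664568,  0.07169985]), 'tvec': array([0.00845554, 0.58336938, 1.71443891])}
{'t': 0.1, 'q': array([-8.42906755e-01,  3.59344897e-01,  1.11450905e-02, -2.86342631e-04,
       -1.22407375e+00, -2.88073063e-01]), 'qd': array([-0.00075387, -0.00132502,  0.00147624,  0.00186621, -0.00081136,
        0.00104357]), 'joint_efforts': array([-3.85595748e-03, -5.84161484e+01,  2.93750399e+01,  7.01546386e+00,
        1.02156086e-02, -6.72681563e-05]), 'eef_pos': array([ 0.2871449 , -0.61035518,  0.19489889]), 'ee_rot': array([ 3.14009981e+00, -1.61625879e-04, -2.70187353e+00]), 'force': array([ 0.49625312, -0.6616332 , -0.55294497]), 'moment': array([-0.02207206,  0.03976923,  0.01130426]), 'gripper_force': 0.0, 'width': 0.08746639503987892}
```

View pics/scene0.png

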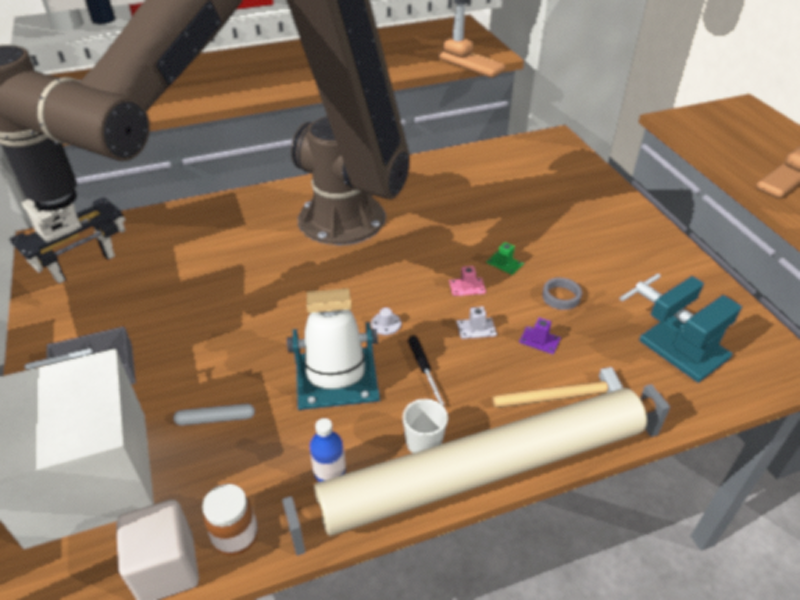

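View pics/top0.png

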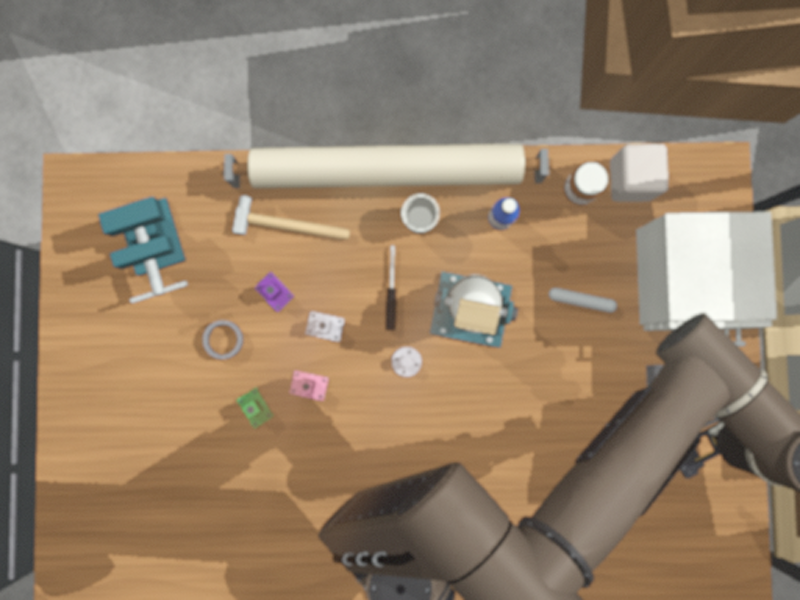

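Candidates (800×600 top view): silver, square stub (325,326); pink (309,386), green (253,407), purple (273,291); round silver (407,361). The choice is the silver rectangular one at (325,326), which is (478,323) in the scene view. Next is a close crop to check it, together with the seat block.

```bash
cat > h.py <<'E'
import numpy as np,cv2
def cam(f):
    F=192/np.tan(np.radians(f["vfov"]/2)); K=np.array([[F,0,f["cx"]],[0,F,f["cy"]],[0,0,1]])
    return K,cv2.Rodrigues(f["rvec"])[0],np.array(f["tvec"])
def proj(f,P):
    K,R,t=cam(f); p=(np.atleast_2d(P)@R.T+t)@K.T; return p[:,:2]/p[:,2:]
def atz(f,uv,z):
    K,R,t=cam(f); d=(np.c_[np.atleast_2d(uv),np.ones(len(np.atleast_2d(uv)))]@np.linalg.inv(K).T)@R; c=-R.T@t
    return c+d*((z-c[2])/d[:,2])[:,None]
def tile(im,x,y,w,h,s): return cv2.resize(im[y:y+h,x:x+w],None,fx=s,fy=s,interpolation=cv2.INTER_CUBIC)
E
python3 - <<'E'
import pickle,cv2,numpy as np
from h import *
F=pickle.load(open("f0.pkl","rb"));s,t=F["scene"]["color"],F["top"]["color"]
# 8x tiles: 50x37 px
a=tile(s,284,188,50,37,8);b=tile(t,184,190,50,37,8);c=tile(s,185,178,50,37,8);d=tile(t,282,182,50,37,8)
cv2.imwrite("pics/c1.png",np.vstack([np.hstack([a,b]),np.hstack([c,d])]))
E
```

```text
(no output)
```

View pics/c1.png

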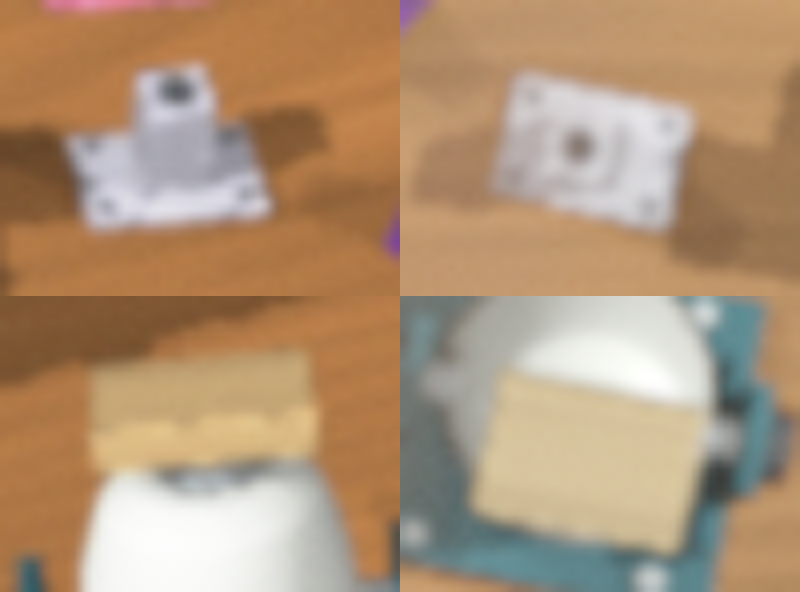

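The crop confirms the silver square-stub adapter: plate corners in the top tile at about (518,70), (693,107), (668,230) and (492,192). The seat block shows its face and rear side in the scene tile, and is about (470–705, 370–555) in the top tile. Next I fit both poses.

```bash
cat > fit.py <<'E'
import pickle
from h import *
from scipy.optimize import least_squares
from scipy.spatial.transform import Rotation as Ro
F=pickle.load(open("f0.pkl","rb"))
px=lambda L,ox,oy:(np.array(L)+.5)/8-.5+[ox,oy]
s,t=F["scene"],F["top"]
# adapter
At=px([(118,70),(293,107),(268,230),(92,192)],184,190); As=px([(66,135),(272,212),(90,230)],284,188)
C=lambda z,hx=.027,hy=.04:np.array([[hx,hy,z],[hx,-hy,z],[-hx,-hy,z],[-hx,hy,z]])
Ht=px([(178,147)],184,190);Hs=px([(176,90)],284,188)
def ra(p,full=False):
    R=Ro.from_euler('z',p[2]).as_matrix();T=lambda X:X@R.T+[p[0],p[1],0]
    r=[proj(t,T(C(.006)))-At, proj(s,T(C(.006)))[[2,1,0]][[0,2,1]]*0 if 0 else proj(s,T(C(.006))[[2,0,1]])[[0,1,2]]*0, proj(t,T(np.array([[0,0,.056]])))-Ht, proj(s,T(np.array([[0,0,.056]])))-Hs]
    # scene corners: match nearest
    q=proj(s,T(C(.006))); r[1]=np.array([q[np.argmin(((q-a)**2).sum(1))]-a for a in As])
    return np.vstack(r) if full else np.vstack(r).ravel()
x0=atz(t,At,.006).mean(0)
a=least_squares(ra,[x0[0],x0[1],-.2]);print("adapter",a.x);print(ra(a.x,1).round(2).tolist())
# face
ft=px([(102,74),(305,114),(275,259),(70,214)],282,182)
fs=px([(90,69),(307,54),(90,134),(317,109),(97,176),(318,156)],185,178)
def fr(p): return Ro.from_euler('z',p[3]).as_matrix()@Ro.from_euler('y',-p[4]).as_matrix()
def rf(p,full=False):
    R=fr(p);T=lambda X:X@R.T+p[:3];U=T(C(0,.029,.042));B=T(C(-.018,.029,.042))
    # top: upper-left(+x,+y) upper-right(+x,-y) lower right(-x,-y) lower left
    q=proj(t,U); qb=proj(t,B)
    for i in(0,1):
        if qb[i,1]<q[i,1]: q[i]=qb[i]
    r=np.vstack([q-ft,proj(s,np.vstack([U[2],U[3],U[1],U[0],B[1],B[0]]))-fs])
    return r if full else r.ravel()
x1=atz(t,ft,.215).mean(0)
for t0 in(.15,.45):
    b=least_squares(rf,[*x1[:2],.215,-.2,t0]);print("face",b.x,b.cost);print(rf(b.x,1).round(2).tolist())
E
python3 fit.py
```

```text
adapter [ 0.52271775  0.1706439  -0.22902321]
[[0.36, 0.91], [-0.31, 0.88], [-0.39, -0.12], [0.37, 0.01], [0.64, 1.09], [-0.27, 0.19], [0.35, -0.11], [0.36, 0.23], [0.25, 1.07]]
face [ 0.52783072 -0.16705895  0.21949108 -0.22049573  0.32989033] 0.579416310147668
[[0.09, -0.34], [0.14, -0.09], [0.18, 0.15], [0.35, 0.49], [0.34, 0.23], [0.2, -0.22], [0.19, -0.26], [-0.11, 0.4], [-0.07, -0.07], [0.21, -0.06]]
face [ 0.52783072 -0.16705895  0.21949108 -0.22049573  0.32989037] 0.5794163101485479
[[0.09, -0.34], [0.14, -0.09], [0.18, 0.15], [0.35, 0.49], [0.34, 0.23], [0.2, -0.22], [0.19, -0.26], [-0.11, 0.4], [-0.07, -0.07], [0.21, -0.06]]
```

step_arm --pt "0 0 0.06 0 0.0876" --pt "0.01 0.03 0.11 -0.1 0.0876" --pt "0.236 0.781 0.11 -0.669 0.0876" --pt "0.236 0.781 0.11 -0.669 0.0876" --pt "0.236 0.781 0.11 -0.669 0.0876" --pt "0.236 0.781 0.11 -0.669 0.0876" --pt "0.236 0.781 0.11 -0.669 0.0876" --pt "0.236 0.781 0.11 -0.669 0.0876" --pt "0.236 0.781 0.11 -0.669 0.0876" --pt "0.236 0.781 0.11 -0.669 0.0876" --pt "0.236 0.781 0.11 -0.669 0.0876" --pt "0.236 0.781 0.11 -0.669 0.0876" --pt "0.236 0.781 0.11 -0.669 0.0876" --pt "0.236 0.781 0.11 -0.669 0.0876" --pt "0.236 0.781 0.11 -0.669 0.0876" --pt "0.236 0.781 0.11 -0.669 0.0876" --pt "0.236 0.781 0.11 -0.669 0.0876" --pt "0.236 0.781 0.11 -0.669 0.0876" --pt "0.236 0.781 0.11 -0.669 0.0876" --pt "0.236 0.781 0.11 -0.669 0.0876"

```text
t: 2.1
eef_pos: [0.5231, 0.1714, 0.3046]
ee_rot: [-3.14, -0.002, 2.914]
force: [0.1, 0.7, -0.5]
width: 0.0875
gripper_force: 0.0
```

step_arm --pt "0 -0.001 -0.05 0 0.0876" --pt "0 -0.001 -0.1 0 0.0876" --pt "0 -0.001 -0.15 0 0.0876" --pt "0 -0.001 -0.2 0 0.0876" --pt "0 -0.001 -0.24 0 0.0876" --pt "0 -0.001 -0.27 0 0.0876" --pt "0 -0.001 -0.289 0 0.0876" --pt "0 -0.001 -0.289 0 0.0876" --pt "0 -0.001 -0.289 0 0.03" --pt "0 -0.001 -0.289 0 0.02" --pt "0 -0.001 -0.289 0 0.02" --pt "0 -0.001 -0.289 0 0.02" --pt "0 -0.001 -0.289 0 0.02" --pt "0 -0.001 -0.289 0 0.02" --pt "0 -0.001 -0.289 0 0.02" --pt "0 -0.001 -0.289 0 0.02" --newtons 15

```text
t: 3.7
eef_pos: [0.5235, 0.1695, 0.0168]
ee_rot: [3.141, 0.0, 2.912]
force: [-0.2, 0.5, -0.7]
width: 0.0295
gripper_force: 15.0
```

step_arm --pt "0 0 0.03 0 0.02" --pt "0 0 0.07 0 0.02" --pt "0 0 0.12 0 0.02" --pt "0 0 0.17 0 0.02" --pt "0 0 0.22 0 0.02" --pt "0 0 0.27 0 0.02" --pt "0 -0.03 0.285 0 0.02" --pt "0 -0.07 0.285 0.009 0.02" --pt "0 -0.11 0.285 0.009 0.02" --pt "0 -0.15 0.285 0.009 0.02" --pt "0 -0.19 0.285 0.009 0.02" --pt "0.0028 -0.23 0.285 0.009 0.02" --pt "0.0028 -0.27 0.285 0.009 0.02" --pt "0.0028 -0.31 0.285 0.009 0.02" --pt "0.0028 -0.3363 0.28 0.009 0.02" --pt "0.0028 -0.3363 0.265 0.009 0.02" --pt "0.0028 -0.3363 0.253 0.009 0.02" --pt "0.0028 -0.3363 0.253 0.009 0.02" --pt "0.0028 -0.3363 0.253 0.009 0.02"

```text
t: 5.6
eef_pos: [0.5261, -0.1666, 0.2697]
ee_rot: [-3.141, -0.001, 2.922]
force: [0.0, 0.5, -1.3]
width: 0.0297
gripper_force: 15.0
```

```bash
cat > snap.py <<'E'
import sys,pickle
from station import arm
from h import *
n=sys.argv[1]
F={k:arm.grab_frame(k) for k in("scene","top")};pickle.dump(F,open(n+".pkl","wb"))
a=tile(F["scene"]["color"],175,140,66,100,6);b=tile(F["top"]["color"],274,152,66,100,6)
cv2.imwrite(f"pics/{n}.png",np.hstack([a,b]));s=arm.get_state()
print(s["eef_pos"],s["ee_rot"],s["force"],s["moment"])
E
python3 snap.py s1
```

```text
[ 0.52660422 -0.16655924  0.27047543] [-3.14158214e+00  9.63107402e-04  2.92250057e+00] [ 0.64660735 -0.09763696 -1.42175675] [-0.02737965 -0.07928039  0.04722838]
```

View pics/s1.png

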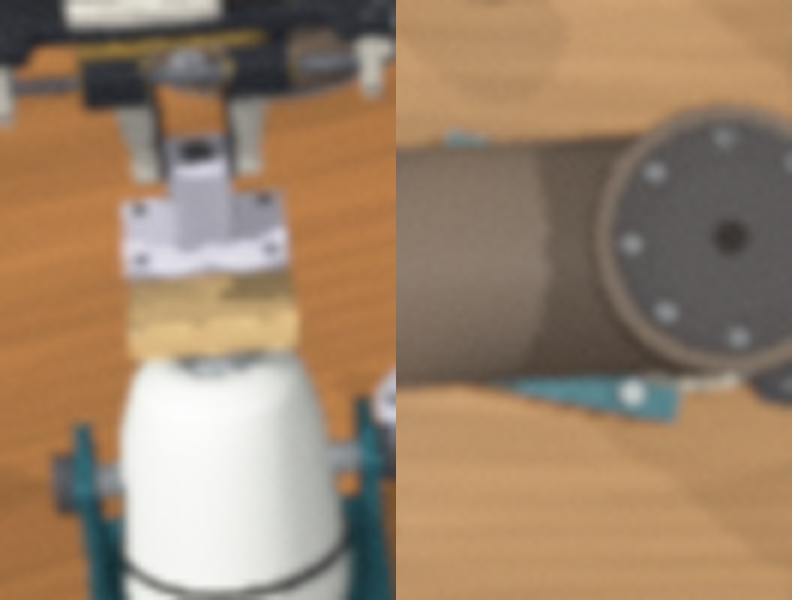

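The scene view shows the adapter hanging level over the block, with plate corners at (123,203), (283,195), (287,272) and (123,278), and the block just below. I fit the adapter's pose relative to the tool before touching.

```bash
cat > pose.py <<'E'
import pickle
from h import *
from scipy.optimize import least_squares
from scipy.spatial.transform import Rotation as Ro
C=np.array([[.027,.04,.006],[.027,-.04,.006],[-.027,-.04,.006],[-.027,.04,.006],[0,0,.056]])
def pose(f,idx,uv,x0,free):
    """fit of the adapter: x,y,z,yaw,tilt; free = which to fit"""
    uv=(np.array(uv,float)+.5)/6-.5+[175,140]; x0=np.array(x0,float)
    def full(p): q=x0.copy(); q[free]=p; return q
    def r(p):
        q=full(p);R=(Ro.from_euler('z',q[3])*Ro.from_euler('y',-q[4])).as_matrix()
        return (proj(f,C[idx]@R.T+q[:3])-uv).ravel()
    s=least_squares(r,x0[free]); return full(s.x),s.fun.reshape(-1,2).round(2)
E
python3 - <<'E'
from pose import *
f=pickle.load(open("s1.pkl","rb"))["scene"]
x0=[.5263,-.1666,.2535,-.2205,0]
uv=[(287,268),(123,272),(123,203),(283,194),(198,148)]
# near edge lower rim is z=0; top rim ~5 px higher
for free in([0,1],[0,1,2,4]): 
    p,r=pose(f,[0,1,2,3,4],uv,x0,free);print(p,r.tolist())
E
```

```text
[ 0.52374141 -0.1665187   0.2535     -0.2205      0.        ] [[0.2, -1.17], [0.42, 0.49], [-0.02, 0.13], [-0.37, -0.56], [-0.25, 1.14]]
[ 0.54557668 -0.17093586  0.27210729 -0.2205      0.0406837 ] [[0.52, -1.21], [0.09, 0.51], [-0.27, 0.45], [-0.05, -0.3], [-0.29, 0.54]]
```

step_arm --pt "0 0 -0.01 0 0.02" --pt "0 0 -0.019 0 0.02" --pt "0 0 -0.021 0 0.02" --pt "0 0 -0.023 0 0.02" --pt "0 0 -0.024 0 0.02" --pt "0 0 -0.025 0 0.02" --pt "0 0 -0.025 0 0.02" --newtons 8

```text
t: 6.4
eef_pos: [0.5262, -0.1671, 0.2448]
ee_rot: [3.142, 0.0, 2.921]
force: [-0.6, 0.3, -1.1]
width: 0.03
gripper_force: 8.0
```

step_arm --pt "0 0 -0.001 0 0.02" --pt "0 0 -0.002 0 0.02" --pt "0 0 -0.002 0 0.02"

```text
t: 6.7
eef_pos: [0.5261, -0.1671, 0.2426]
ee_rot: [3.142, -0.0, 2.921]
force: [-0.6, -0.1, -2.5]
width: 0.0297
gripper_force: 8.0
```

step_arm --pt "0 0 -0.001 0 0.02" --pt "0 0 -0.002 0 0.02" --pt "0 0 -0.002 0 0.02"

```text
t: 7.0
eef_pos: [0.5261, -0.167, 0.2405]
ee_rot: [-3.142, -0.0, 2.921]
force: [0.3, 0.7, -1.7]
width: 0.03
gripper_force: 8.0
```

step_arm --pt "0 0 -0.001 0 0.02" --pt "0 0 -0.002 0 0.02" --pt "0 0 -0.002 0 0.02"

```text
t: 7.3
eef_pos: [0.5263, -0.1671, 0.239]
ee_rot: [-3.142, 0.0, 2.921]
force: [-0.3, 0.5, 0.2]
width: 0.0297
gripper_force: 8.0
```

step_arm --pt "0 0 -0.001 0 0.02" --pt "0 0 -0.001 0 0.02"

```text
t: 7.5
eef_pos: [0.5263, -0.1672, 0.2381]
ee_rot: [-3.142, 0.001, 2.921]
force: [-0.4, -0.3, 2.3]
width: 0.0299
gripper_force: 8.0
```

```bash
python3 snap.py s2
```

```text
[ 0.52627172 -0.16714658  0.23803247] [-3.14147641e+00  4.51950366e-04  2.92146598e+00] [-1.27730101 -0.77999155  2.14333932] [0.00433648 0.22512857 0.02239024]
```

View pics/s2.png

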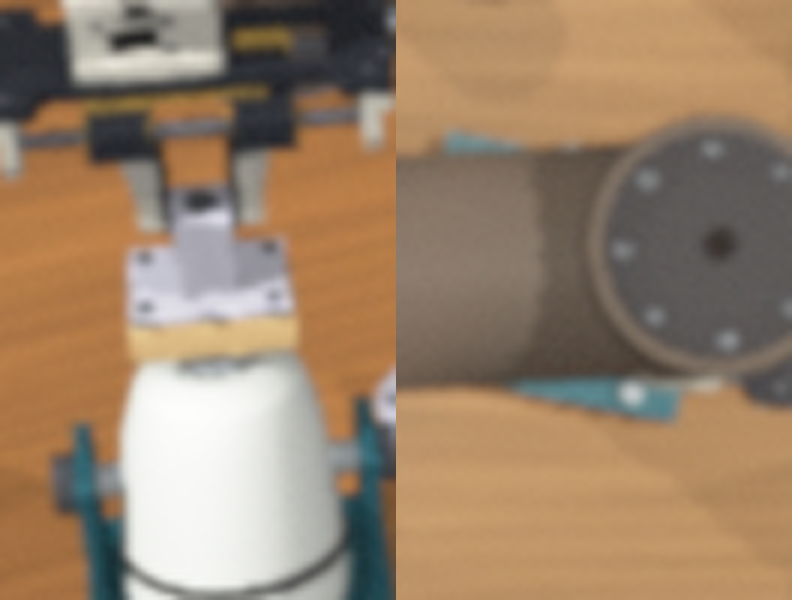

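The scene view shows the plate's rear edge resting on the block's rear edge: left (131,326), right (297,316). It is in contact at 2–3 N. Now I roll about that edge, moving toward the robot and down.

step_arm --pt "-0.001 0.0002 -0.001 0 0.02" --pt "-0.002 0.0004 -0.002 0 0.02" --pt "-0.003 0.0006 -0.003 0 0.02" --pt "-0.004 0.0009 -0.004 0 0.02" --pt "-0.004 0.0009 -0.004 0 0.02"

```text
t: 8.1
eef_pos: [0.5218, -0.1662, 0.2337]
ee_rot: [-3.141, -0.0, 2.921]
force: [-2.3, -0.3, 3.6]
width: 0.0301
gripper_force: 8.0
```

Run:
```python
from pose import *
f=pickle.load(open("s2.pkl","rb"))["scene"]
uv=[(294,311),(132,320),(128,250),(284,239),(202,198)]
for x0 in([.5263,-.1671,.2213,-.2205,0],[.5263,-.1671,.2213,-.2205,.1]):
  for free in([0,1],[0,1,2],[0,1,4]): 
    p,r=pose(f,[0,1,2,3,4],uv,x0,free);print(p.round(4),r.tolist())
```

```text
[ 0.5227 -0.1661  0.2213 -0.2205  0.    ] [[-0.34, -0.65], [0.03, 0.18], [0.23, -0.03], [0.09, -0.4], [-0.01, 0.92]]
[ 0.54   -0.1696  0.2371 -0.2205  0.    ] [[-0.08, -0.53], [-0.2, 0.35], [-0.0, -0.08], [0.32, -0.49], [-0.02, 0.72]]
[ 0.5232 -0.1662  0.2213 -0.2205  0.0333] [[-0.35, -0.8], [0.0, 0.04], [0.26, 0.26], [0.12, -0.1], [-0.03, 0.64]]
[ 0.5242 -0.1665  0.2213 -0.2205  0.1   ] [[-0.37, -1.11], [-0.05, -0.28], [0.33, 0.86], [0.17, 0.49], [-0.06, 0.12]]
[ 0.545  -0.1706  0.2402 -0.2205  0.1   ] [[-0.06, -0.97], [-0.33, -0.09], [0.05, 0.82], [0.45, 0.41], [-0.08, -0.13]]
[ 0.5232 -0.1662  0.2213 -0.2205  0.0333] [[-0.35, -0.8], [0.0, 0.04], [0.26, 0.26], [0.12, -0.1], [-0.03, 0.64]]
```

step_arm --pt "-0.001 0.0002 -0.001 0 0.02" --pt "-0.002 0.0004 -0.002 0 0.02" --pt "-0.003 0.0006 -0.003 0 0.02" --pt "-0.003 0.0006 -0.003 0 0.02"

```text
t: 8.5
eef_pos: [0.5188, -0.1655, 0.2306]
ee_rot: [-3.142, -0.0, 2.921]
force: [-2.7, 0.6, 4.0]
width: 0.0301
gripper_force: 8.0
```

step_arm --pt "-0.001 0.0002 -0.001 0 0.02" --pt "-0.002 0.0004 -0.002 0 0.02" --pt "-0.003 0.0006 -0.003 0 0.02" --pt "-0.003 0.0006 -0.003 0 0.02"

```text
t: 8.9
eef_pos: [0.5158, -0.1649, 0.2275]
ee_rot: [3.142, -0.001, 2.921]
force: [-3.6, -0.0, 4.3]
width: 0.0298
gripper_force: 8.0
```

```bash
python3 snap.py s3
```

```text
[ 0.51587117 -0.16485493  0.22760083] [ 3.14155007e+00 -5.97776137e-04  2.92140840e+00] [-4.18829204  1.11151875  4.35774867] [ 0.26878161  1.36441907 -0.04962022]
```

View pics/s3.png

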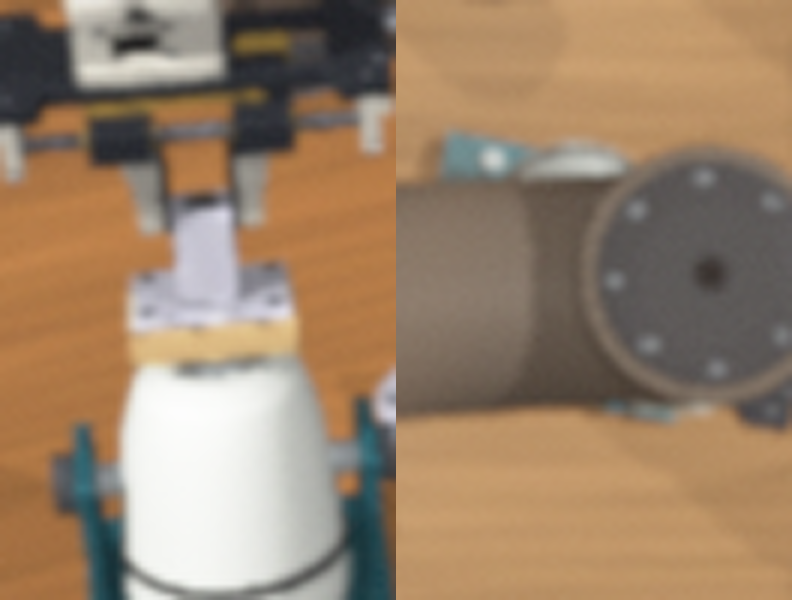

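The plate has rolled down with the edge held. In the left tile its near edge is (131,330)–(297,320) and its far edge (135,275)–(290,265), and the stub now leans toward the robot. I compare this with the predicted flush pose.

Run:
```python
from pose import *
f=pickle.load(open("s3.pkl","rb"))["scene"]
c=np.array([.52783,-.16706,.21949]);ps=-.2205
def pred(th,seat,dx=0):
    Rf=(Ro.from_euler('z',ps)*Ro.from_euler('y',-.33)).as_matrix();R=(Ro.from_euler('z',ps)*Ro.from_euler('y',-th)).as_matrix()
    e=c+Rf@[.027+dx,0,-seat]   # lower rear edge on the face
    return ((proj(f,(C-[.027,0,0])@R.T+e)-[175,140]+.5)*6-.5).round(0).tolist()
for th in(.15,.25,.33,.4): print(th,pred(th,.003))
print(pred(.33,.006))
uv=[(295,318),(132,327),(135,276),(289,266),(204,203)]
for z in(.212,.216,.22):
    p,r=pose(f,[0,1,2,3,4],uv,[.5263,-.1671,z,-.2205,.3],[0,1,4]);print(p.round(4),r.tolist())
```

```text
0.15 [[292.0, 306.0], [132.0, 320.0], [131.0, 261.0], [286.0, 248.0], [202.0, 200.0]]
0.25 [[292.0, 306.0], [132.0, 320.0], [132.0, 270.0], [287.0, 256.0], [202.0, 199.0]]
0.33 [[292.0, 305.0], [132.0, 319.0], [133.0, 277.0], [287.0, 264.0], [202.0, 200.0]]
0.4 [[292.0, 305.0], [132.0, 319.0], [133.0, 283.0], [288.0, 270.0], [203.0, 201.0]]
[[293.0, 311.0], [133.0, 325.0], [133.0, 282.0], [288.0, 269.0], [203.0, 205.0]]
[ 0.527  -0.1663  0.212  -0.2205  0.2545] [[-0.17, -0.78], [0.38, 0.06], [-0.15, 0.28], [-0.12, -0.26], [0.05, 0.74]]
[ 0.5313 -0.1672  0.216  -0.2205  0.2551] [[-0.1, -0.76], [0.32, 0.09], [-0.21, 0.29], [-0.07, -0.27], [0.04, 0.68]]
[ 0.5357 -0.1681  0.22   -0.2205  0.2557] [[-0.04, -0.74], [0.26, 0.12], [-0.26, 0.29], [-0.01, -0.27], [0.04, 0.62]]
```

step_arm --pt "-0.001 0.0002 -0.0015 0 0.02" --pt "-0.002 0.0004 -0.0025 0 0.02" --pt "-0.003 0.0006 -0.004 0 0.02" --pt "-0.003 0.0006 -0.004 0 0.02"

```text
t: 9.4
eef_pos: [0.5152, -0.1647, 0.225]
ee_rot: [3.142, 0.005, 2.922]
force: [0.3, 0.0, 6.7]
width: 0.0298
gripper_force: 8.0
```

step_arm --pt "0 0 -0.001 0 0.02" --pt "0.0003 0 -0.002 0 0.02" --pt "0.0003 0 -0.002 0 0.02"

```text
t: 9.7
eef_pos: [0.5156, -0.1648, 0.2234]
ee_rot: [-3.141, 0.005, 2.922]
force: [-0.3, 0.1, 9.5]
width: 0.0297
gripper_force: 8.0
```

```bash
python3 snap.py s4
```

```text
[ 0.51561947 -0.16479368  0.22348921] [-3.14150002  0.00489529  2.92191467] [-0.34477993  0.28157652 10.27658311] [-0.06469579  0.14474566 -0.01651524]
```

View pics/s4.png

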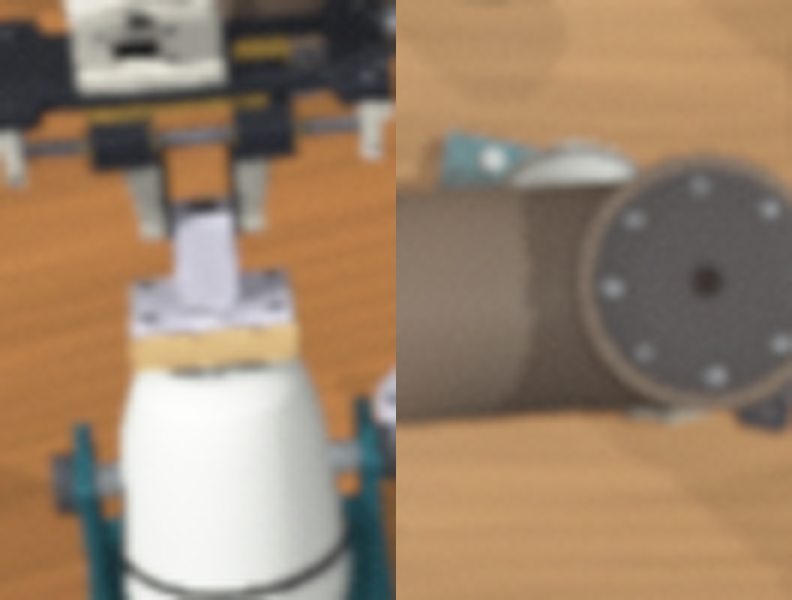

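Run:
```python
from station import arm
s=arm.get_state();print(s["q"].round(3),s["joint_efforts"].round(2),s["force"],s["moment"],s["t"])
from pose import *
f=pickle.load(open("s4.pkl","rb"))["scene"]
uv=[(295,323),(134,333),(136,285),(289,274),(205,210)]
for z in(.208,.212,.216):
    p,r=pose(f,[0,1,2,3,4],uv,[.5263,-.1671,z,-.2205,.3],[0,1,4]);print(p.round(4),r.tolist())
```

```text
[ 0.054  0.117 -0.245  0.002 -1.204 -1.845] [  0.22 -33.62  25.01   5.14   0.08   0.07] [-0.34477993  0.28157652 10.27658311] [-0.06469579  0.14474566 -0.01651524] 9.8
[ 0.5281 -0.1665  0.208  -0.2205  0.2826] [[-0.07, -0.62], [0.18, 0.05], [-0.14, 0.18], [0.01, -0.2], [0.01, 0.62]]
[ 0.5325 -0.1674  0.212  -0.2205  0.2832] [[-0.0, -0.6], [0.12, 0.08], [-0.2, 0.19], [0.06, -0.2], [0.01, 0.56]]
[ 0.5368 -0.1683  0.216  -0.2205  0.2838] [[0.06, -0.58], [0.06, 0.11], [-0.25, 0.19], [0.12, -0.21], [0.0, 0.5]]
```

step_arm --pt "-0.001 0.0002 0 0 0.02" --pt "-0.0015 0.0003 0 0 0.02" --pt "-0.0015 0.0003 0 0 0.02"

```text
t: 10.1
eef_pos: [0.5153, -0.1647, 0.2241]
ee_rot: [-3.142, 0.008, 2.922]
force: [2.2, -1.3, 9.8]
width: 0.0298
gripper_force: 8.0
```

Run:
```python
from station import arm
s=arm.get_state();print(s["q"].round(4),s["joint_efforts"].round(2),s["force"],s["moment"],s["eef_pos"],s["ee_rot"])
```

```text
[ 0.0547  0.1146 -0.2468  0.0022 -1.2022 -1.8458] [  0.35 -33.67  23.43   4.46  -0.99   0.08] [ 2.16561421 -1.27690132  9.79595365] [-0.56465801 -0.97163016 -0.06892887] [ 0.51531873 -0.16471231  0.22412089] [-3.1415762   0.00754348  2.92212111]
```

The gripper is now blocked against pulling toward −x, so the plate seems seated flush. I relax the sideways load and look closer.

step_arm --pt "0.001 -0.0002 0 0 0.02" --pt "0.002 -0.0004 0 0 0.02" --pt "0.003 -0.0006 0 0 0.02" --pt "0.003 -0.0006 0 0 0.02" --pt "0.003 -0.0006 0 0 0.02"

```text
t: 10.6
eef_pos: [0.5159, -0.1649, 0.223]
ee_rot: [-3.141, 0.002, 2.922]
force: [-3.9, 0.8, 10.8]
width: 0.0302
gripper_force: 8.0
```

```bash
python3 snap.py s5
python3 - <<'E'
import pickle;from h import *
F=pickle.load(open("s5.pkl","rb"))["scene"]["color"];cv2.imwrite("pics/s5c.png",tile(F,190,170,44,33,18))
E
```

```text
[ 0.51583386 -0.16485869  0.22292974] [-3.14150882e+00  2.31360071e-03  2.92172280e+00] [-2.68523502  1.06746394  9.76826903] [ 0.37915011  1.3023406  -0.13613481]
```

View pics/s5c.png

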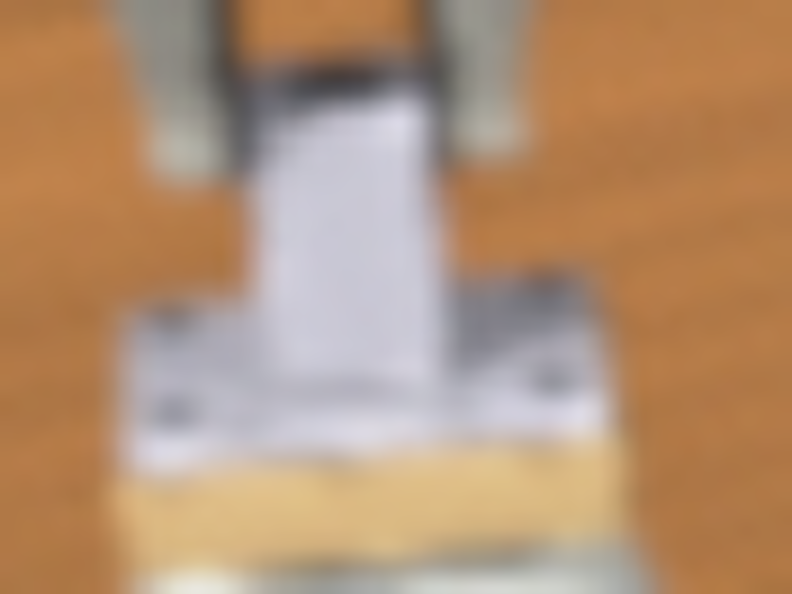

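```bash
python3 - <<'E'
from pose import *
f=pickle.load(open("s5.pkl","rb"))["scene"]
c=np.array([.52783,-.16706,.21949]);ps=-.2205;mm=1e-3
A=np.array([[-27,-40,6],[-27,40,6],[27,-40,0],[27,40,0],[15,0,6],[15,0,56],[0,0,56]])*mm
B=np.array([[29,-42,0],[29,42,0],[29,-42,-18],[29,42,-18]])*mm
px=lambda X:((proj(f,X)-[190,170]+.5)*18-.5).round(0).astype(int).tolist()
print("meas: far (125,312)(590,270) near-low (128,478)(612,437) stub base (355,390) stub top edge (345,110) hole (345,80); block (118,483)(620,437) (125,565)(630,540)")
for th in(.28,.33):
    R=(Ro.from_euler('z',ps)*Ro.from_euler('y',-th)).as_matrix()
    for dx in(-.004,0,.004): print(th,dx,px((A+[dx,0,-.006])@R.T+c))
    print("block",px((B-[0,0,.006])@R.T+c))
E
sed -i 's/^for t0.*/for tt in (.25,.28,.30,.33,.36):\n    g=lambda p:rf([*p,tt]); b=least_squares(g,[*x1[:2],.215,-.2]);print(tt,b.x.round(4),b.cost)/;/^    b=least_squares(rf/d' fit.py; python3 fit.py|tail -5
```

```text
meas: far (125,312)(590,270) near-low (128,478)(612,437) stub base (355,390) stub top edge (345,110) hole (345,80); block (118,483)(620,437) (125,565)(630,540)
0.28 -0.004 [[130, 290], [592, 251], [133, 464], [611, 422], [368, 379], [342, 110], [340, 73]]
0.28 0 [[130, 301], [593, 261], [133, 475], [613, 432], [369, 389], [342, 120], [340, 83]]
0.28 0.004 [[130, 311], [595, 271], [133, 486], [614, 443], [369, 400], [343, 130], [341, 92]]
block [[121, 481], [625, 437], [132, 576], [633, 531]]
0.33 -0.004 [[131, 298], [593, 259], [133, 458], [611, 416], [368, 376], [341, 101], [340, 68]]
0.33 0 [[131, 308], [594, 268], [132, 468], [612, 426], [368, 385], [342, 110], [340, 77]]
0.33 0.004 [[131, 317], [595, 277], [132, 478], [613, 436], [369, 395], [342, 119], [340, 86]]
block [[120, 474], [625, 430], [131, 572], [633, 527]]
0.25 [ 0.5284 -0.1671  0.2208 -0.222 ] 1.6459676552340392
0.28 [ 0.5282 -0.1671  0.2203 -0.2214] 1.0022224544078122
0.3 [ 0.5281 -0.1671  0.22   -0.2211] 0.7328315655203776
0.33 [ 0.5278 -0.1671  0.2195 -0.2205] 0.5794184106172697
0.36 [ 0.5276 -0.167   0.219  -0.2199] 0.7401411506144119
```

Everything measured matches a flush plate centred within about 2 mm, with the seat about 6 mm in (roughly 12 N along the normal). I firm up the grip, hold, and check it is steady.

step_arm --pt "0 0 0 0 0.02" --pt "0 0 0 0 0.02" --pt "0 0 0 0 0.02" --pt "0 0 0 0 0.02" --pt "0 0 0 0 0.02" --pt "0 0 0 0 0.02" --pt "0 0 0 0 0.02" --pt "0 0 0 0 0.02" --newtons 14

```text
t: 11.5
eef_pos: [0.5158, -0.1649, 0.223]
ee_rot: [-3.142, 0.002, 2.922]
force: [-2.5, 1.2, 9.6]
width: 0.0299
gripper_force: 14.0
```

```bash
python3 snap.py s6
python3 - <<'E'
import pickle;from h import *
a,b=(pickle.load(open(n+".pkl","rb"))["scene"]["color"][170:203,190:234].astype(int) for n in("s5","s6"))
print(abs(a-b).mean(),abs(a-b).max())
E
```

```text
[ 0.51585008 -0.16487162  0.22298616] [-3.14151701e+00  2.43546985e-03  2.92170333e+00] [-4.00339095  1.6011603   9.83502614] [ 0.37163445  1.28956392 -0.06853825]
1.024793388429752 14
```

Force, pose and image are all steady, so I hand it in.

```bash
python3 -c "
from station import arm
print(arm.job_done())"
```

```text
the job is handed in; nothing more can be done
None
```

I handed the job in with the adapter still gripped at 14 N and pressed onto the plywood face at about 12 N. My estimates put it flush, centred within about 2 mm and with the seat block roughly 6 mm in; the hand-in returned no verdict.

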